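Make up two cheese tasting trays

ROBOT

A 6-joint arm with a two-finger parallel gripper is mounted at the origin on the work surface. World frame = base frame: x ahead of the robot, y to its left, z up, the work surface at z = 0. Lengths are in mm, angles in rad, forces in N, time in s.
With the tool pointing down it reaches from about 250 to 775 mm from the base axis. Payload 8.9 kg.
Tool frame: the origin (TCP) lies between the finger pads; the fingertips stand 14 mm ahead of it and the grasp point (between the pads) lies 5 mm behind it; z points along the fingers, y is the line along which they close (so a half turn about z gives the same grasp; the last joint's range is limited). The gripper opens to 85 mm and grips with 20 to 120 N. Pads are 22 mm wide; open, the fingers measure 114 mm over their backs; the gripper's body (76 mm by 85 mm) begins 54 mm behind the grasp point. The pads swing forward as they close: fully open they stand 13 mm farther back than shut.
Start: joints at [-1.304, 0.291, -0.153, 1.127, 0, 1.431], TCP at [207.247, -482.361, 245.305] pointing down, gripper open.
Joint ranges: [-2.52, 2.52], [-0.91, 1.74], [-1.3, 1.37], [-1.96, 2.02], [-1.52, 1.47], [-3.14, 3.14]. Speed limits (rad/s): [2.22, 2.22, 2.79, 3.14, 3.14, 3.14].

INTERFACE

Orientations are given as a 3x3 rotation matrix whose columns are the frame's x, y, z axes.
In Python, from bench import monitor, grab_frame, env gives the robot as it stands.
- The arm moves only by the shell command python3 -m jog 'ROWS' [FORCE]. ROWS is text: rows parted by semicolons, each of 7 numbers parted by spaces: the shift along the tool's x, y, z in cm, then the turn, a rotation vector about the tool's x, y, z in rad, then the closure, from 0 (fully open) to 1 (shut). In form: tx ty tz rx ry rz hand; .... A call has 1 to 12 rows; each row is the pose to reach, as a shift and turn from the pose commanded when the call began, along the tool's axes at that moment; what a row does not reach only later rows make up. A row lasts 1/12 s, in which the tool goes at most 41.7 mm and 7.16 degrees, less where a joint would pass 70% of its speed; a pose out of reach is approached as far as the arm can. A call with a gripper value outside its range is refused whole. The fingers move at their own pace and stop on an object; FORCE is the grip in N (left out, the last holds). Time passes only in rows, so rows that repeat a pose let the fingers close. It gives the time, the measured TCP pose, the force, the opening and the grip force at its end, in the units of the state.
- monitor.state(): the state, without advancing time (a new reading comes with each control period).
- grab_frame(name): name is "side" or "top" or "wrist"; returns a dict with "image" (480x640x3 uint8, red, green, blue), "z_map" (480x640 float32, mm along the optical axis (not along the pixel's ray), 0 where there is no reading), "mtx" (3x3 intrinsics, pixels), "dist_coeffs" ([k1, k2, p1, p2, k3] as OpenCV has them; the pictures are not rectified), "R" (3x3) and "t" (3): a world point X has camera coordinates R X + t; the wrist camera has in their place "hand_eye" (4x4, takes a point from camera to tool coordinates, whose origin is the TCP and whose axes are the flange's). Camera axes: x right, y down, z forward; pixel columns grow to the right and rows downward; lengths in mm; the calibration is good to about 2 mm. A picture is of the moment at which its call begins: read the wrist's pose just before it.
- env.hand_in(): hands the job in; it is judged then, once.
The state is a dict: "t": time; "q": joint angles; "qd": joint speeds; "joint_efforts": joint torques, N m; "eef_pos": TCP position; "orientation": TCP orientation; "force": force on the tool from outside, world axes, zero at the start; "torque": the same for the moment, N m; "finger_gap": finger opening in mm; "grasp_force": force on a finger pad.
Only numpy, scipy, OpenCV 4.12 (cv2) and the standard library are available. Lean on these libraries where they do the work, as an engineer would, in place of code of your own. Each camera call takes 0.05 s, during which the arm holds its last target. There are 200 camera calls.

TASK

Make up the two tasting trays. Dark tray: the white cheese on the white liner and the amber honey jar on the green liner; pale tray: the rust-orange cheese on the white liner, the red jam jar on the green liner, and the blue top cup of the nested pair on the blue liner, lifting it off without bringing the white cup beneath up with it. Keep everything upright, stand each thing flat on the floor of its compartment, and leave the white cup and the grey cheese where they are.

Things in the scene. Friction and masses are not known exactly. Their poses are not given: they have to be found in the camera images.
- dark_tray: dark brown wooden tray, fixed; 176 mm along its x, 96 mm along y; floor 5 mm thick, all walls 6 mm thick, tops 18 mm above the table. Origin: centre of underside. Two compartments along x, 84 mm wide in y, centred on y=0, by liner colour: GREEN (72 mm long, centre x=-46 mm) for the honey jar, WHITE (86 mm long, centre x=+39 mm) for the white cheese.
- pale_tray: pale tan wooden tray, fixed; 258 mm along its x, 96 mm along y; floor 5 mm thick, all walls 6 mm thick, tops 18 mm above the table. Origin: centre of underside. Three compartments along x, 84 mm wide in y, centred on y=0, by liner colour: BLUE (76 mm long, centre x=-85 mm) for the cup, WHITE (86 mm, centre x=+2 mm) for the rust cheese, GREEN (72 mm, centre x=+87 mm) for the jam jar.
- white_cheese: small drum-shaped cheese, creamy white rind, 64 mm diameter, 45 mm high, about 150 g, loose, standing on a flat end. Origin: centre of its underside, z up along its axis. Belongs in the dark tray.
- rust_cheese: small drum-shaped cheese, rust-orange rind, 64 mm diameter, 45 mm high, about 150 g, loose, standing on a flat end. Origin: centre of its underside, z up along its axis. Belongs in the pale tray.
- grey_cheese: small drum-shaped cheese, dark ash-grey rind, 64 mm diameter, 45 mm high, about 150 g, loose, standing on a flat end. Origin: centre of its underside, z up along its axis. Not part of either kit: stays where it is.
- honey_jar: small closed jar, amber-yellow with a brass lid, 50 mm diameter (lid 46 mm), 60 mm high, about 160 g, loose, standing upright. Origin: centre of its underside, z up along its axis. Belongs in the dark tray.
- jam_jar: small closed jar, dark red with a bright red lid, 50 mm diameter (lid 46 mm), 60 mm high, about 160 g, loose, standing upright. Origin: centre of its underside, z up along its axis. Belongs in the pale tray.
- top_cup: blue enamel cup, about 90 g, loose, nested in the white one, underside 14 mm above the table at the start. 46 mm high; base 38 mm diameter; tapers out to an upright collar, 66 mm diameter, 34 to 46 mm above its underside; wall 2.5 mm. A flat tab on the rim along its +x, 18 mm wide, 3 mm thick, reaches 48 mm from the axis. Origin: centre of underside, z up. Grip the collar clear of the tab.
- lower_cup: white enamel cup, same shape, standing loose under the blue one; from above mainly its tab (its +x) shows, about across from the blue tab. Origin: centre of underside. Its rim is 46 mm above the table, the blue rim 60 mm: the blue collar is wholly above it; fingers reaching below 46 mm grip both. About 1.5 mm play, not jammed: the blue one lifts straight out. Stays put.
Not all that is in view belongs to the job. What is shaped like the rust_cheese but pink is not meant.

How it is judged:
By the outcome, as a careful person would: the job done as asked, in the order asked, and still so for the second after the job is handed in, with the robot touching nothing.
It also fails if it takes over 128 s, if anything falls off the work surface, if the arm or the gripper's body presses on something with over 40 N, if the wrist force passes 120 N, or if a joint passes its speed limit or range.

## Working session

There is one attempt and no reset: what is moved stays moved. The work goes in short steps, Python scripts to look and compute and a shell command to move; the robot and the scene stay as the last step left them, time stands still between calls to the robot, and variables do not carry over. Pictures are saved under pics/ and viewed, at most 14 in all, crops included, and the job is handed in when it is done.

```bash
ls; mkdir -p pics; python3 - <<'E'
from bench import monitor, grab_frame
import cv2,numpy as np,pickle
s=monitor.state();print({k:np.round(s[k],3).tolist() for k in s})
for n in("top","side"):
    f=grab_frame(n);pickle.dump(f,open(n+"0.pkl","wb"))
    cv2.imwrite(f"pics/{n}0.png",f["image"][...,::-1]);print(n,f["mtx"],f["dist_coeffs"],f["R"],f["t"],(f["z_map"]>0).mean())
E
```

```text
pics
{'t': 0.0, 'q': [-1.304, 0.291, -0.154, 1.127, 0.0, 1.432], 'qd': [0.001, -0.0, 0.0, -0.001, 0.001, -0.002], 'joint_efforts': [-0.002, -53.714, 33.138, 0.016, -0.0, -0.0], 'eef_pos': [207.132, -481.953, 244.717], 'orientation': [[0.919, 0.395, -0.0], [0.395, -0.919, 0.001], [0.0, -0.001, -1.0]], 'force': [0.416, 0.309, 0.812], 'torque': [0.015, -0.003, 0.041], 'grasp_force': 0.0, 'finger_gap': 85.492}
top [[464.52867006   0.         315.64058375]
 [  0.         464.52867006 241.71944308]
 [  0.           0.           1.        ]] [-0.07877165  0.          0.          0.          0.        ] [[ 0.00860812 -0.99973477 -0.02136111]
 [-0.99550052 -0.00655187 -0.09452929]
 [ 0.09436427  0.02207872 -0.99529288]] [  6.14869496 528.29804505 960.78681864] 0.9959212239583334
side [[473.62628121   0.         311.24977686]
 [  0.         473.62628121 233.985749  ]
 [  0.           0.           1.        ]] [-0.0636729  0.         0.         0.         0.       ] [[-0.9926597  -0.12080012 -0.00583522]
 [-0.05960054  0.53060263 -0.84552269]
 [ 0.10523542 -0.83896852 -0.5339076 ]] [515.89555976  58.16246555 872.79675709] 0.9958658854166667
```

View pics/top0.png

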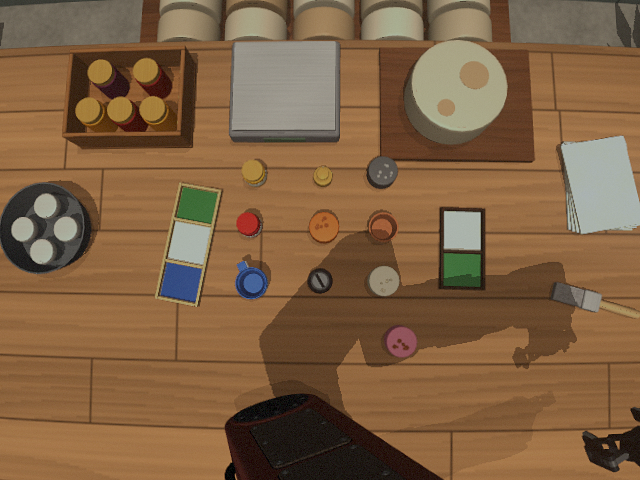

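View pics/side0.png

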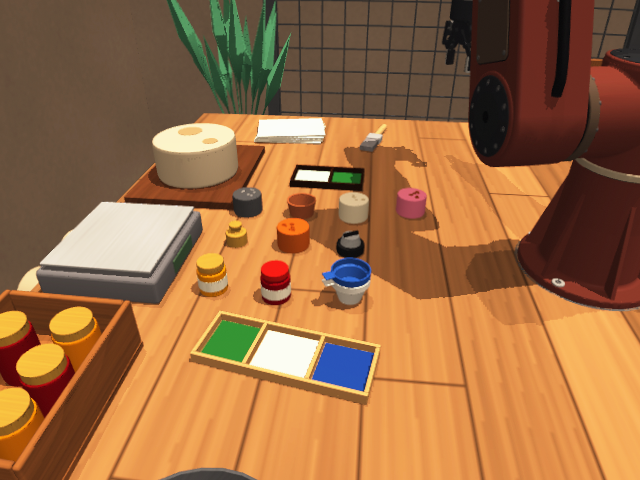

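Top view candidates, by pixel:
- **White cheese:** (384,281), the small creamy drum; the big pale wheel at (455,90) is too large.
- **Rust cheese:** (324,226). Pink (401,341) and the brown bowl (382,226) are decoys.
- **Grey cheese:** (382,171).
- **Honey jar:** (254,172). The crate jars around (105,95) and the brass bell (322,175) are decoys.
- **Jam jar:** (249,223), with the red crate jars as decoys.
- **Cups:** (251,283), blue tab at upper left (242,266).
- **Trays:** pale (189,244), dark (462,248).

Next I measure in both views.

```bash
cat >h.py <<'E'
import numpy as np,cv2,pickle
def world(f,R=None,t=None):
    R=f["R"] if R is None else R; t=f["t"] if t is None else t
    h,w=f["z_map"].shape; g=np.stack(np.meshgrid(np.arange(w),np.arange(h)),-1).reshape(-1,1,2).astype(float)
    n=cv2.undistortPoints(g,f["mtx"],np.array(f["dist_coeffs"])).reshape(h,w,2)
    P=np.dstack([n,np.ones((h,w))])*f["z_map"][...,None]
    W=(P-np.array(t))@np.array(R); W[f["z_map"]==0]=np.nan
    return W
def pix(f,X): 
    return cv2.projectPoints(np.float64(X).reshape(-1,1,3),cv2.Rodrigues(np.array(f["R"]))[0],np.array(f["t"]),f["mtx"],np.array(f["dist_coeffs"]))[0].reshape(-1,2)
E
python3 - <<'E'
from h import *
T,S=[pickle.load(open(n+"0.pkl","rb")) for n in("top","side")]
Wt,Ws=world(T),world(S)
names=dict(honey=(254,172),jam=(249,223),cup=(251,283),rust=(324,226),bowl=(382,226),grey=(382,171),white=(384,281),knob=(320,281),bell=(322,175),pink=(401,341))
for n,(u,v) in names.items():
    c=np.nanmedian(Wt[v-3:v+4,u-3:u+4].reshape(-1,3),0)
    o=[n,np.round(c,0)]
    for W in(Wt,Ws):
        m=(np.hypot(W[...,0]-c[0],W[...,1]-c[1])<52)&(W[...,2]>8)
        P=W[m]; 
        if len(P)<10: o.append(None);continue
        top=np.percentile(P[:,2],97); Q=P[P[:,2]>top-4]
        (x,y),r=cv2.minEnclosingCircle(Q[:,:2].astype(np.float32))
        o+= [np.round([top,x,y,r],1)]
    print(*o)
for W,n in((Wt,"T"),(Ws,"S")):
  img=(T if n=="T" else S)["image"]; hsv=cv2.cvtColor(img,cv2.COLOR_RGB2HSV).astype(int)
  H,Sa,V=[hsv[...,i] for i in range(3)]
  cols=dict(green=(H>45)&(H<75)&(Sa>120)&(V>50),blue=(H>100)&(H<125)&(Sa>150)&(V>80),white=(Sa<50)&(V>180))
  for tn,c in(("dark",(462,248)),("pale",(189,244))):
    c=Wt[c[1],c[0]]
    near=(np.hypot(W[...,0]-c[0],W[...,1]-c[1])<140)&(W[...,2]<25)
    for k,m in cols.items():
      mm=(m&near).astype(np.uint8); l,lab,st,ce=cv2.connectedComponentsWithStats(mm)
      if l<2: continue
      i=1+st[1:,4].argmax()
      if st[i,4]<60: continue
      P=W[lab==i]; r=cv2.minAreaRect(P[:,:2].astype(np.float32))
      print(n,tn,k,st[i,4],np.round(P[:,2].mean(),1),np.round(r[0],1),np.round(r[1],1),round(r[2],1))
f=T; crop=np.hstack([cv2.resize(T["image"][140:360,150:500],None,fx=1.7,fy=1.7,interpolation=3)])
cv2.imwrite("pics/crop0.png",crop[...,::-1])
E
```

```text
honey [671. 140.  59.] [ 62.2 675.5 144.8  22.6] [ 61.5 673.5 143.8  23.7]
jam [563. 147.  60.] [ 62.4 564.  152.6  22.8] [ 61.5 560.6 152.8  23.9]
cup [440. 146.  27.] [ 60.9 446.  147.4  40.4] [ 60.8 444.4 145.1  41. ]
rust [559.  -7.  45.] [ 47.5 558.8  -6.3  31.1] [ 46.9 555.1  -5.8  32.5]
bowl [ 565. -133.    5.] [  37.6  560.3 -132.    31.8] [  37.   556.3 -130.7   32.4]
grey [ 677. -129.   45.] [  47.3  679.2 -130.6   31.2] [  45.3  676.5 -129.7   33.2]
white [ 446. -132.   44.] [  47.3  446.7 -131.3   31.2] [  45.   444.3 -130.1   32.8]
knob [445.   0.  39.] [ 42.3 447.4   0.7  14.4] [ 42.3 443.5   1.2  15.3]
bell [668.  -2.  44.] [ 47.  672.3  -2.8  12.6] [ 44.9 670.7  -1.7  13.9]
pink [ 324. -166.   45.] [  47.1  323.3 -167.    30.5] [  45.4  323.4 -167.5   33.9]
T dark green 331 4.4 [ 472.2 -305.9] [67.  80.8] 0.2
T dark white 118 4.7 [ 557.1 -307.4] [77.6 77.9] 0.4
T pale green 870 4.9 [609.8 274.7] [78.6 68.1] 79.9
T pale blue 647 4.7 [440.9 304.3] [77.2 70.7] 79.8
T pale white 79 5.2 [509.2 285.8] [47.7 27.1] 87.5
S dark green 294 4.4 [ 470.5 -318.4] [62.9 70.4] 89.8
S dark white 325 4.4 [ 555.3 -321.5] [63.6 81. ] 87.4
S pale green 1440 5.1 [608.8 266.6] [72.5 65.7] 79.7
S pale blue 1944 4.9 [437.6 297.6] [73.5 72. ] 80.0
S pale white 2055 5.0 [524.1 282.9] [76.1 81.8] 79.6
```

View pics/crop0.png

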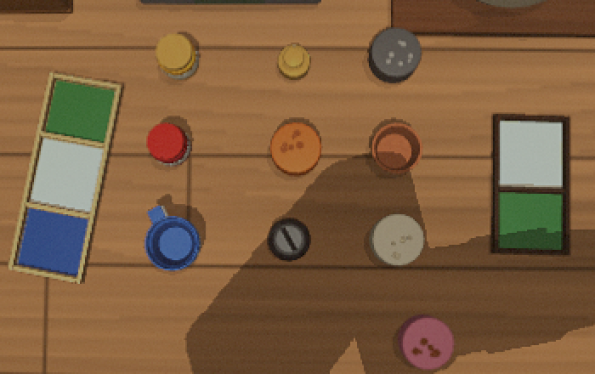

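The crop confirms the choices: creamy drum at (398,240), rust-orange drum at (296,147), red jar at (167,142), brass-lid jar at (177,53), blue cup at (172,243). The pink drum and brown bowl are separate things. Next I refine the trays and write a planning helper.

```bash
cat >>h.py <<'E'
def plan(x,y,z,yaw):
    "shift (cm) and turn (rad) from the present pose to TCP x,y,z, tool x at yaw deg, pointing down"
    from bench import monitor
    from scipy.spatial.transform import Rotation as Ro
    s=monitor.state(); R=np.array(s["orientation"]); a=np.radians(yaw)
    G=np.array([[np.cos(a),np.sin(a),0],[np.sin(a),-np.cos(a),0],[0,0,-1]])
    d=R.T@(np.array([x,y,z])-s["eef_pos"])/10
    print("shift",np.round(d,2),"turn",np.round(Ro.from_matrix(R.T@G).as_rotvec(),3))
def show():
    from bench import monitor
    s=monitor.state(); R=np.array(s["orientation"])
    print("t",round(s["t"],2),"pos",np.round(s["eef_pos"],1),"yaw",round(np.degrees(np.arctan2(R[1,0],R[0,0])),2),"gap",round(s["finger_gap"],1),"grip",round(s["grasp_force"],1),"F",np.round(s["force"],1))
def wrist():
    "wrist frame, world map, R,t world->camera"
    from bench import monitor,grab_frame
    s=monitor.state(); f=grab_frame("wrist"); T=np.eye(4); T[:3,:3]=s["orientation"]; T[:3,3]=s["eef_pos"]
    C=np.linalg.inv(T@np.array(f["hand_eye"])); f["R"],f["t"]=C[:3,:3],C[:3,3]
    return f,world(f)
E
python3 - <<'E'
from h import *
T,S=[pickle.load(open(n+"0.pkl","rb")) for n in("top","side")]
for n,f in(("T",T),("S",S)):
  W=world(f)
  for tn,c in(("dark",(514,-308)),("pale",(524,288))):
    m=(np.abs(W[...,0]-c[0])<150)&(np.abs(W[...,1]-c[1])<75)&(W[...,2]>13)&(W[...,2]<22)
    m=m.astype(np.uint8); l,lab,st,_=cv2.connectedComponentsWithStats(m); i=1+st[1:,4].argmax()
    P=W[lab==i]; r=cv2.minAreaRect(P[:,:2].astype(np.float32)); print(n,tn,len(P),np.round(np.percentile(P[:,2],90),1),np.round(r[0],1),np.round(r[1],1),round(r[2],2))
plan(440,-131,200,0)
E
```

```text
T dark 846 19.2 [ 517.9 -303.2] [ 96.8 176.3] 88.38
T pale 1168 19.4 [523.9 287.7] [ 99.2 260. ] 79.96
S dark 448 17.8 [ 515.8 -303.3] [103.8 177. ] 88.61
S pale 2660 18.7 [522.6 287.7] [ 99.5 258.8] 80.26
shift [ 35.25 -23.05   4.51] turn [-0.001  0.     0.406]
```

```bash
python3 -m jog '35.25 -23.05 4.5 0 0 0.4 0.22;35.25 -23.05 4.5 0 0 0.4 0.22;35.25 -23.05 4.5 0 0 0.4 0.22;35.25 -23.05 4.5 0 0 0.4 0.22;35.25 -23.05 4.5 0 0 0.4 0.22;35.25 -23.05 4.5 0 0 0.4 0.22;35.25 -23.05 4.5 0 0 0.4 0.22;35.25 -23.05 4.5 0 0 0.4 0.22;35.25 -23.05 4.5 0 0 0.4 0.22;35.25 -23.05 4.5 0 0 0.4 0.22;35.25 -23.05 4.5 0 0 0.4 0.22;35.25 -23.05 4.5 0 0 0.4 0.22' 40; python3 - <<'E'
from h import *
show(); f,W=wrist(); show()
cv2.imwrite("pics/w1.png",f["image"][...,::-1]); pickle.dump((f,W),open("w1.pkl","wb"))
E
```

```text
t: 1.1
eef_pos: [441.1, -128.4, 199.7]
orientation: [[1.0, 0.01, -0.001], [0.01, -1.0, 0.001], [-0.001, -0.001, -1.0]]
force: [-1.0, -0.1, -0.1]
finger_gap: 66.4
grasp_force: 0.0
t 1.1 pos [ 441.1 -128.4  199.7] yaw 0.58 gap 66.4 grip 0.0 F [-1.  -0.1 -0.1]
t 1.15 pos [ 440.4 -129.9  199.8] yaw 0.53 gap 66.9 grip 0.0 F [0.4 0.4 0. ]
```

View pics/w1.png

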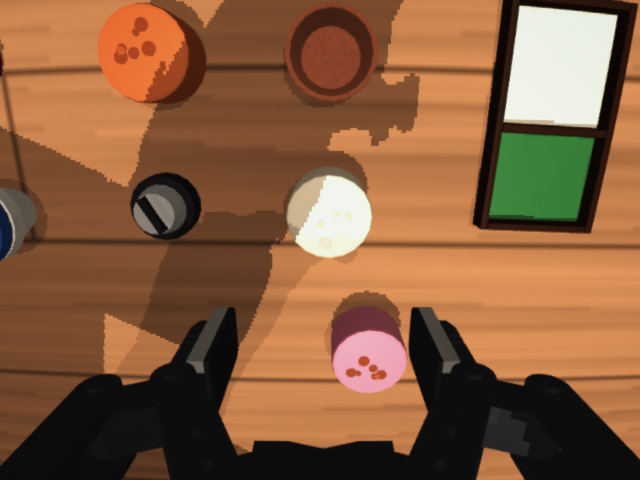

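The wrist view shows the white cheese at (330,215), the dark tray at right (white (560,65), green (540,175)), the rust cheese at (145,52), and both fingertips near (225,310) and (420,310) at a gap of 66.7. I measure these with the arm settled.

```bash
python3 - <<'E'
from h import *
from bench import monitor
show(); s=monitor.state(); f,W=wrist()
pickle.dump((f,W),open("w2.pkl","wb"))
R=np.array(s["orientation"]); L=(W-np.array(s["eef_pos"]))@R  # tool coords
m=(np.abs(L[...,0])<60)&(np.abs(L[...,1])<70)&(L[...,2]>-60)&(L[...,2]<40)
for sg in(-1,1):
    P=L[m&(np.sign(L[...,1])==sg)]; Q=P[P[:,2]>np.percentile(P[:,2],99)-3]
    print("tip z max",np.round(np.percentile(P[:,2],[95,99,100]),1),"y range",np.round([Q[:,1].min(),Q[:,1].max()],1),"x",np.round([Q[:,0].min(),Q[:,0].max()],1))
for n,c,h in(("white",(445,-131),45),("rust",(557,-6),45),("knob",(445,1),39)):
    Q=W[(np.hypot(W[...,0]-c[0],W[...,1]-c[1])<45)&(abs(W[...,2]-h)<4)]
    (x,y),r=cv2.minEnclosingCircle(Q[:,:2].astype(np.float32)); print(n,np.round([x,y,r,np.median(Q[:,2])],1))
hsv=cv2.cvtColor(f["image"],cv2.COLOR_RGB2HSV).astype(int);H,S,V=[hsv[...,i] for i in range(3)]
near=(abs(W[...,0]-517)<95)&(abs(W[...,1]+305)<55)
for k,m in(("green",(H>45)&(H<75)&(S>120)),("white",(S<60)&(V>170))):
    P=W[m&near&(W[...,2]<12)]; r=cv2.minAreaRect(P[:,:2].astype(np.float32)); print(k,len(P),np.round(r[0],1),np.round(r[1],1),round(r[2],1),np.median(P[:,2]).round(1))
P=W[near&(W[...,2]>14)&(W[...,2]<22)]; r=cv2.minAreaRect(P[:,:2].astype(np.float32)); print("wall",np.round(r[0],1),np.round(r[1],1),round(r[2],1),np.median(P[:,2]).round(1))
plan(445.5,-130.7,110,0)
E
```

```text
t 1.15 pos [ 440.4 -129.9  199.8] yaw 0.53 gap 66.9 grip 0.0 F [0.4 0.4 0. ]
tip z max [-4.6  4.2  9.7] y range [-45.1 -32.9] x [-11.4  11.3]
tip z max [-4.6  4.2  9.9] y range [32.9 45.1] x [-11.6  11.3]
white [ 444.9 -132.3   31.6   43.3]
rust [556.5  -7.4  31.7  43.3]
knob [ 4.446e+02 -1.000e-01  1.590e+01  3.920e+01]
green 7764 [ 470.1 -307.1] [80.3 70.7] 88.9 3.6
white 10842 [ 555.6 -309.1] [79.6 83.2] 88.7 3.6
wall [ 516.1 -305.5] [ 97.9 176.7] 88.5 16.1
shift [ 0.56 -0.02  9.  ] turn [-0.     0.001  0.008]
```

```bash
python3 -m jog '0.5 0.15 9 0 0 0 0;0.5 0.15 9 0 0 0 0;0.5 0.15 9 0 0 0 0;0.5 0.15 9 0 0 0 0;0.5 0.15 13 0 0 0 0;0.5 0.15 15 0 0 0 0;0.5 0.15 17 0 0 0 0;0.5 0.15 17.7 0 0 0 0;0.5 0.15 17.7 0 0 0 0;0.5 0.15 17.7 0 0 0 0;0.5 0.15 17.7 0 0 0 0' && python3 -m jog '0 0 0 0 0 0 0.4;0 0 0 0 0 0 0.4;0 0 0 0 0 0 0.4;0 0 0 0 0 0 0.4;0 0 0 0 0 0 0.4;0 0 0 0 0 0 0.4' 40; python3 - <<'E'
from h import *
plan(555.5,-305.5,110,-1.5)
E
```

```text
t: 2.12
eef_pos: [446.4, -133.7, 25.0]
orientation: [[1.0, 0.006, 0.002], [0.006, -1.0, -0.001], [0.002, 0.001, -1.0]]
force: [-0.1, -0.4, 0.2]
finger_gap: 85.6
grasp_force: 0.0
t: 2.62
eef_pos: [445.9, -133.3, 24.5]
orientation: [[1.0, 0.006, 0.002], [0.006, -1.0, -0.001], [0.002, 0.001, -1.0]]
force: [-1.8, 0.7, 10.4]
finger_gap: 63.2
grasp_force: 41.2
shift [10.87 17.29 -8.51] turn [ 0.001 -0.002  0.032]
```

```bash
python3 -m jog '0 0 -2 0 0 0 0.4;0 0 -5 0 0 0 0.4;0 0 -8.5 0 0 0 0.4;3 4 -8.5 0 0 0 0.4;5 7 -8.5 0 0 0.03 0.4;7 10 -8.5 0 0 0.03 0.4;9 13 -8.5 0 0 0.03 0.4;10.9 16.5 -8.5 0 0 0.03 0.4;10.9 17.3 -8.5 0 0 0.03 0.4;10.9 17.3 -8.5 0 0 0.03 0.4;10.9 17.3 -8.5 0 0 0.03 0.4;10.9 17.3 -8.5 0 0 0.03 0.4'; python3 - <<'E'
from h import *
from bench import grab_frame
show(); f,W=wrist(); cv2.imwrite("pics/w3.png",f["image"][...,::-1])
near=(abs(W[...,0]-517)<110)&(abs(W[...,1]+305)<65)
P=W[near&(W[...,2]>12)&(W[...,2]<22)]; r=cv2.minAreaRect(P[:,:2].astype(np.float32)); print("wall",np.round(r[0],1),np.round(r[1],1),round(r[2],1),np.median(P[:,2]).round(1))
plan(555.5,-305.5,31,-1.5)
E
```

```text
t: 3.62
eef_pos: [554.4, -304.1, 108.2]
orientation: [[1.0, -0.024, -0.001], [-0.024, -1.0, 0.001], [-0.001, -0.001, -1.0]]
force: [-0.1, 0.1, -1.0]
finger_gap: 62.7
grasp_force: 45.5
t 3.62 pos [ 554.4 -304.1  108.2] yaw -1.37 gap 62.7 grip 45.5 F [-0.1  0.1 -1. ]
wall [ 516.2 -305.9] [ 96.5 176.1] 88.6 16.1
shift [0.1  0.16 7.74] turn [-0.001  0.001  0.003]
```

View pics/w3.png

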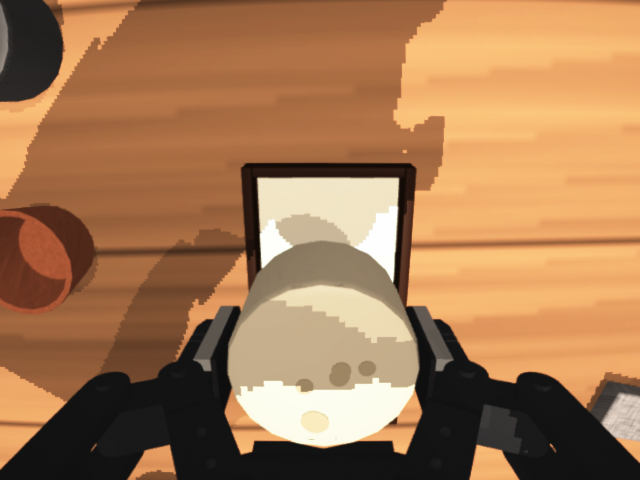

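White cheese held level over the white liner (340,200). I lower it.

```bash
python3 -m jog '0.1 0.15 3 0 0 0 0.4;0.1 0.15 5.5 0 0 0 0.4;0.1 0.15 7 0 0 0 0.4;0.1 0.15 7.4 0 0 0 0.4;0.1 0.15 7.7 0 0 0 0.4;0.1 0.15 7.8 0 0 0 0.4;0.1 0.15 7.8 0 0 0 0.4;0.1 0.15 7.8 0 0 0 0.4'
```

```text
t: 4.33
eef_pos: [556.8, -307.1, 31.5]
orientation: [[1.0, -0.024, 0.001], [-0.024, -1.0, -0.001], [0.002, 0.001, -1.0]]
force: [-0.1, 0.0, -0.8]
finger_gap: 62.9
grasp_force: 45.6
```

```bash
python3 -m jog '0 0 0.1 0 0 0 0.4;0 0 0.15 0 0 0 0.4;0 0 0.15 0 0 0 0.4'; python3 -m jog '0 0 0 0 0 0 0.1;0 0 0 0 0 0 0.1;0 0 0 0 0 0 0.1;0 0 0 0 0 0 0.1;0 0 -2 0 0 0 0;0 0 -4 0 0 0 0;0 0 -8 0 0 0 0;0 0 -12 0 0 0 0;0 0 -16 0 0 0 0;0 0 -16 0 0 0 0;0 0 -16 0 0 0 0';python3 - <<'E'
from h import *
f,W=wrist(); cv2.imwrite("pics/w4.png",f["image"][...,::-1])
Q=W[(np.hypot(W[...,0]-556,W[...,1]+307)<45)&(W[...,2]>42)&(W[...,2]<56)]
(x,y),r=cv2.minEnclosingCircle(Q[:,:2].astype(np.float32)); print("white placed",np.round([x,y,r,np.median(Q[:,2])],1))
plan(660,110,190,-5)
E
```

```text
t: 4.58
eef_pos: [556.5, -307.1, 29.7]
orientation: [[1.0, -0.024, 0.001], [-0.024, -1.0, -0.001], [0.001, 0.001, -1.0]]
force: [-1.0, 0.8, 4.6]
finger_gap: 63.1
grasp_force: 46.3
t: 5.5
eef_pos: [557.5, -307.8, 191.6]
orientation: [[1.0, -0.024, 0.004], [-0.024, -1.0, -0.003], [0.004, 0.003, -1.0]]
force: [0.6, -0.2, -0.3]
finger_gap: 85.4
grasp_force: 0.0
white placed [ 555.4 -306.7   31.9   48.2]
shift [  9.35 -41.94  -0.08] turn [ 0.001 -0.001  0.063]
```

```bash
python3 -m jog '11 -45 0 0 0 0 0;11 -45 0 0 0 0 0;11 -45 0 0 0 0 0;11 -45 0 0 0 0 0;11 -45 0 0 0 0 0;11 -45 0 0 0 0 0;11 -45 0 0 0 0 0;11 -45 0 0 0 0 0;11 -45 0 0 0 0 0;11 -45 0 0 0 0 0;11 -45 0 0 0 0 0;11 -45 0 0 0 0 0' && python3 -m jog '0 0 0 0 0 0 0;0 0 0 0 0 0 0'; python3 - <<'E'
from h import *
show();f,W=wrist(); cv2.imwrite("pics/w5.png",f["image"][...,::-1])
for n,c in(("honey",(674.5,144.2)),("jam",(562,152.5))):
    P=W[(np.hypot(W[...,0]-c[0],W[...,1]-c[1])<40)&(W[...,2]>10)&(W[...,2]<75)]
    if len(P)<30: print(n,"none");continue
    top=np.percentile(P[:,2],90);Q=P[abs(P[:,2]-top)<3]
    (x,y),r=cv2.minEnclosingCircle(Q[:,:2].astype(np.float32)); print(n,np.round([x,y,r,top],1))
plan(674,144,24,-1.5)
E
```

```text
t: 6.55
eef_pos: [677.3, 107.3, 186.4]
orientation: [[0.999, 0.039, -0.005], [0.039, -0.999, 0.027], [-0.004, -0.028, -1.0]]
force: [-0.4, -0.1, -1.6]
finger_gap: 85.3
grasp_force: 0.0
t: 6.72
eef_pos: [677.1, 104.5, 187.4]
orientation: [[0.999, 0.035, -0.004], [0.035, -0.999, 0.026], [-0.003, -0.026, -1.0]]
force: [-0.0, -1.1, 0.2]
finger_gap: 85.4
grasp_force: 0.0
t 6.72 pos [677.1 104.5 187.4] yaw 2.03 gap 85.4 grip 0.0 F [-0.  -1.1  0.2]
honey [673.7 143.8  22.7  59. ]
jam [561.7 152.1  23.5  58.7]
shift [-0.12 -3.58 16.49] turn [-0.026  0.003  0.061]
```

View pics/w5.png

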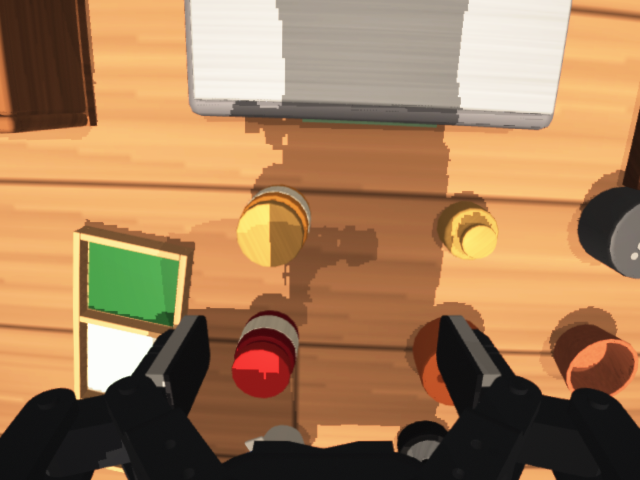

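Honey jar at (272,228), jam jar at (265,355), bell at (470,230). The tool ended 1.5° tilted; I straighten it in the next move.

```bash
python3 -m jog '-0.1 -3.6 3 -0.026 0.003 0.06 0;-0.1 -3.6 3 -0.026 0.003 0.06 0;-0.1 -3.6 3 -0.026 0.003 0.06 0;-0.1 -3.6 3 -0.026 0.003 0.06 0;-0.1 -3.6 3 -0.026 0.003 0.06 0' ; python3 - <<'E'
from h import *
plan(674,144,27,-1.5)
E
```

```text
t: 7.18
eef_pos: [677.1, 107.7, 160.9]
orientation: [[0.999, 0.039, 0.0], [0.039, -0.999, 0.029], [0.002, -0.029, -1.0]]
force: [0.4, 1.0, 0.1]
finger_gap: 85.2
grasp_force: 0.0
shift [-0.19 -3.25 13.49] turn [-0.029 -0.001  0.065]
```

```bash
python3 -c "
from bench import monitor
import numpy as np
s=monitor.state();print(np.round(s['q'],3),np.round(s['qd'],2))"
```

```text
[0.038 0.647 0.194 1.117 0.029 3.141] [ 0.   -0.    0.01 -0.    0.   -0.  ]
```

Joint 6 is at its upper limit, so I turn the wrist half a turn the other way; the grasp is the same.

```bash
python3 -m jog '0 0 0 0 0 -1.5 0;0 0 0 0 0 -1.5 0;0 0 0 0 0 -1.5 0;0 0 0 0 0 -1.5 0;0 0 0 0 0 -1.5 0;0 0 0 0 0 -1.5 0;0 0 0 0 0 -1.5 0;0 0 0 0 0 -1.5 0;0 0 0 0 0 -1.5 0;0 0 0 0 0 -1.5 0;0 0 0 0 0 -1.5 0;0 0 0 0 0 -1.5 0' | head -3; python3 - <<'E'
from h import *
plan(674,144,160,178.5)
E
```

```text
t: 8.18
eef_pos: [677.3, 108.0, 161.0]
orientation: [[0.025, 1.0, 0.001], [0.999, -0.025, 0.029], [0.029, 0.0, -1.0]]
shift [ 3.59 -0.42  0.21] turn [ 0.023 -0.023 -1.57 ]
```

```bash
python3 -m jog '3.59 -0.4 0 0.023 -0.023 -1.57 0;3.59 -0.4 0 0.023 -0.023 -1.57 0;3.59 -0.4 0 0.023 -0.023 -1.57 0;3.59 -0.4 0 0.023 -0.023 -1.57 0;3.59 -0.4 0 0.023 -0.023 -1.57 0;3.59 -0.4 0 0.023 -0.023 -1.57 0;3.59 -0.4 0 0.023 -0.023 -1.57 0;3.59 -0.4 0 0.023 -0.023 -1.57 0;3.59 -0.4 0 0.023 -0.023 -1.57 0;3.59 -0.4 0 0.023 -0.023 -1.57 0;3.59 -0.4 0 0.023 -0.023 -1.57 0;3.59 -0.4 0 0.023 -0.023 -1.57 0' | head -3; python3 -m jog '0 0 0 0 0 0 0;0 0 0 0 0 0 0;0 0 0 0 0 0 0' | head -3; python3 - <<'E'
from h import *
plan(674,144,27,178.5)
E
```

```text
t: 9.18
eef_pos: [674.4, 144.0, 162.1]
orientation: [[-0.995, 0.096, -0.001], [0.096, 0.995, 0.001], [0.001, 0.001, -1.0]]
t: 9.43
eef_pos: [674.1, 144.1, 161.4]
orientation: [[-0.994, 0.106, -0.002], [0.106, 0.994, 0.001], [0.002, 0.001, -1.0]]
shift [-1.000e-02 -3.000e-02  1.344e+01] turn [ 0.001 -0.002 -0.08 ]
```

```bash
python3 -m jog '0 0 4 0 0 -0.08 0;0 0 8 0 0 -0.08 0;0 0 10 0 0 -0.08 0;0 0 12 0 0 -0.08 0;0 0 13 0 0 -0.08 0;0 0 13.4 0 0 -0.08 0;0 0 13.4 0 0 -0.08 0;0 0 13.4 0 0 -0.08 0;0 0 13.4 0 0 -0.08 0' && python3 -m jog '0 0 0 0 0 0 0.6;0 0 0 0 0 0 0.6;0 0 0 0 0 0 0.6;0 0 0 0 0 0 0.6;0 0 0 0 0 0 0.6;0 0 0 0 0 0 0.6;0 0 0 0 0 0 0.6' 40; python3 - <<'E'
from h import *
plan(674,144,130,178.5)
plan(470.5,-304.3,130,178.5)
E
```

```text
t: 10.18
eef_pos: [674.7, 144.5, 28.5]
orientation: [[-1.0, 0.023, -0.0], [0.023, 1.0, 0.002], [0.0, 0.002, -1.0]]
force: [-0.4, 0.7, 0.3]
finger_gap: 85.6
grasp_force: 0.0
t: 10.77
eef_pos: [673.9, 144.4, 27.7]
orientation: [[-1.0, 0.022, -0.002], [0.022, 1.0, 0.001], [0.002, 0.001, -1.0]]
force: [-1.3, -0.8, 5.7]
finger_gap: 48.9
grasp_force: 41.2
shift [ 1.000e-02 -2.000e-02 -1.023e+01] turn [ 0.001 -0.002  0.004]
shift [ 19.35 -45.3  -10.26] turn [ 0.001 -0.002  0.004]
```

```bash
python3 -m jog '0 0 -2 0 0 0 0.6;0 0 -5 0 0 0 0.6;0 0 -8 0 0 0 0.6;0.8 -2 -10.2 0 0 0 0.6;2.3 -5.4 -10.2 0 0 0 0.6;3.8 -9 -10.2 0 0 0 0.6;5.3 -12.5 -10.2 0 0 0 0.6;6.8 -16 -10.2 0 0 0 0.6;8.3 -19.5 -10.2 0 0 0 0.6;9.8 -23 -10.2 0 0 0 0.6;11.3 -26.5 -10.2 0 0 0 0.6;12.8 -30 -10.2 0 0 0 0.6' && python3 -m jog '1.5 -3.5 0 0 0 0 0.6;3 -7 0 0 0 0 0.6;4.5 -10.5 0 0 0 0 0.6;5.7 -13.5 0 0 0 0 0.6;6.4 -15 0 0 0 0 0.6;6.5 -15.3 0 0 0 0 0.6;6.5 -15.3 0 0 0 0 0.6;6.5 -15.3 0 0 0 0 0.6;6.5 -15.3 0 0 0 0 0.6' ; python3 - <<'E'
from h import *
plan(470.5,-304.5,34,178.5)
E
```

```text
t: 11.77
eef_pos: [537.9, -154.2, 128.8]
orientation: [[-1.0, 0.022, -0.003], [0.022, 1.0, 0.001], [0.003, 0.001, -1.0]]
force: [0.2, 0.0, -1.1]
finger_gap: 49.4
grasp_force: 42.1
t: 12.52
eef_pos: [471.1, -303.2, 128.7]
orientation: [[-1.0, 0.021, -0.003], [0.021, 1.0, 0.002], [0.003, 0.002, -1.0]]
force: [-0.7, -0.4, -1.3]
finger_gap: 48.9
grasp_force: 42.1
shift [ 0.03 -0.15  9.47] turn [ 0.002 -0.003  0.005]
```

```bash
python3 -m jog '0 -0.15 4 0 0 0 0.6;0 -0.15 7 0 0 0 0.6;0 -0.15 8.5 0 0 0 0.6;0 -0.15 9.2 0 0 0 0.6;0 -0.15 9.5 0 0 0 0.6;0 -0.15 9.6 0 0 0 0.6;0 -0.15 9.6 0 0 0 0.6;0 -0.15 9.6 0 0 0 0.6'
```

```text
t: 13.18
eef_pos: [471.3, -306.2, 34.0]
orientation: [[-1.0, 0.022, -0.001], [0.022, 1.0, -0.0], [0.001, -0.0, -1.0]]
force: [-0.8, 0.1, -1.1]
finger_gap: 48.9
grasp_force: 42.3
```

```bash
python3 -m jog '0 0 0.1 0 0 0 0.6;0 0 0.15 0 0 0 0.6;0 0 0.15 0 0 0 0.6'; python3 -m jog '0 0 0 0 0 0 0.22;0 0 0 0 0 0 0.22;0 0 0 0 0 0 0.22;0 0 0 0 0 0 0.22;0 0 -2 0 0 0 0.1;0 0 -4 0 0 0 0;0 0 -8 0 0 0 0;0 0 -12 0 0 0 0;0 0 -16 0 0 0 0;0 0 -16 0 0 0 0;0 0 -16 0 0 0 0'|head -2;python3 - <<'E'
from h import *
f,W=wrist(); cv2.imwrite("pics/w6.png",f["image"][...,::-1])
for n,c,h in(("honey",(471,-306),65),("white",(556,-307),50)):
    Q=W[(np.hypot(W[...,0]-c[0],W[...,1]-c[1])<36)&(abs(W[...,2]-h)<4)]
    (x,y),r=cv2.minEnclosingCircle(Q[:,:2].astype(np.float32)); print(n,np.round([x,y,r,np.median(Q[:,2])],1))
plan(556.8,-6.5,190,170)
E
```

```text
t: 13.43
eef_pos: [471.2, -306.3, 32.6]
orientation: [[-1.0, 0.022, -0.001], [0.022, 1.0, 0.0], [0.001, 0.0, -1.0]]
force: [-0.7, 1.6, 7.3]
finger_gap: 48.8
grasp_force: 43.2
t: 14.35
eef_pos: [472.1, -307.0, 193.8]
honey [ 470.7 -306.5   23.    63.4]
white [ 554.6 -306.8   32.2   48.4]
shift [-7.9  30.15  0.18] turn [ 0.    -0.001  0.152]
```

View pics/w6.png

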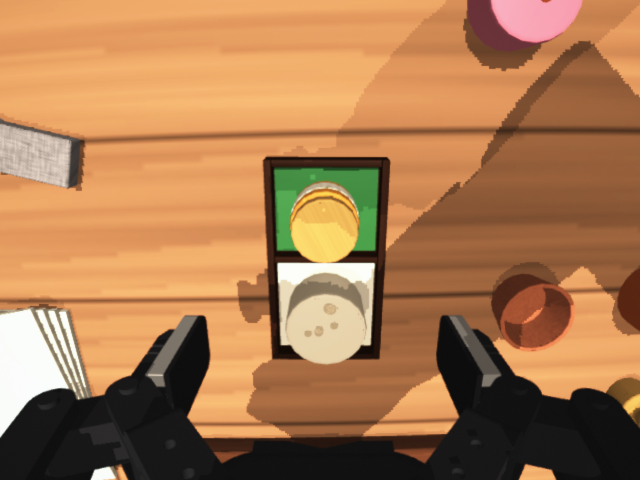

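Honey jar (325,225) on green and white cheese (327,320) on white, both upright and level. Rust cheese next.

```bash
python3 -m jog '-7.9 30.15 0.2 0 0 0.15 0;-7.9 30.15 0.2 0 0 0.15 0;-7.9 30.15 0.2 0 0 0.15 0;-7.9 30.15 0.2 0 0 0.15 0;-7.9 30.15 0.2 0 0 0.15 0;-7.9 30.15 0.2 0 0 0.15 0;-7.9 30.15 0.2 0 0 0.15 0;-7.9 30.15 0.2 0 0 0.15 0;-7.9 30.15 0.2 0 0 0.15 0;-7.9 30.15 0.2 0 0 0.15 0;-7.9 30.15 0.2 0 0 0.15 0;-7.9 30.15 0.2 0 0 0.15 0';python3 - <<'E'
from h import *
plan(556.8,-6.5,23,170)
E
```

```text
t: 15.4
eef_pos: [555.9, -7.3, 188.7]
orientation: [[-0.985, 0.173, -0.004], [0.173, 0.985, 0.001], [0.004, 0.001, -1.0]]
force: [0.1, -0.5, 0.3]
finger_gap: 85.4
grasp_force: 0.0
shift [-0.14  0.08 16.57] turn [ 0.001 -0.004  0.001]
```

```bash
python3 -m jog '-0.1 0.05 4 0 0 0 0;-0.1 0.05 8 0 0 0 0;-0.1 0.05 11 0 0 0 0;-0.1 0.05 13 0 0 0 0;-0.1 0.05 15 0 0 0 0;-0.1 0.05 16.5 0 0 0 0;-0.1 0.05 16.5 0 0 0 0;-0.1 0.05 16.5 0 0 0 0;-0.1 0.05 16.5 0 0 0 0' && python3 -m jog '0 0 0 0 0 0 0.4;0 0 0 0 0 0 0.4;0 0 0 0 0 0 0.4;0 0 0 0 0 0 0.4;0 0 0 0 0 0 0.4;0 0 0 0 0 0 0.4' 40; python3 - <<'E'
from h import *
# pale tray compartments from centre (523,287.7), yaw -9.9
a=np.radians(-9.9)
for n,d in(("blue",-85),("white",2),("green",87)): print(n,np.round([523+d*np.cos(a),287.7+d*np.sin(a)],1))
plan(525,287.4,110,170)
E
```

```text
t: 16.15
eef_pos: [557.7, -6.5, 25.3]
orientation: [[-0.985, 0.172, -0.002], [0.172, 0.985, 0.001], [0.002, 0.001, -1.0]]
force: [0.4, 0.4, 0.7]
finger_gap: 85.5
grasp_force: 0.0
t: 16.65
eef_pos: [558.1, -6.1, 25.8]
orientation: [[-0.985, 0.171, -0.0], [0.171, 0.985, 0.001], [0.001, 0.0, -1.0]]
force: [-1.4, -1.4, 6.5]
finger_gap: 63.0
grasp_force: 42.7
blue [439.3 302.3]
white [525.  287.4]
green [608.7 272.7]
shift [ 8.3  28.35 -8.4 ] turn [ 0.    -0.001  0.002]
```

```bash
python3 -m jog '0 0 -2 0 0 0 0.4;0 0 -5 0 0 0 0.4;0 0 -9 0 0 0 0.4;1 3.5 -10 0 0 0 0.4;2 7 -10 0 0 0 0.4;3 10.5 -10 0 0 0 0.4;4 14 -10 0 0 0 0.4;5 17.5 -10 0 0 0 0.4;6 21 -10 0 0 0 0.4;7 24.5 -10 0 0 0 0.4;8 27.5 -10 0 0 0 0.4;8.3 28.35 -10 0 0 0 0.4' >/dev/null&& python3 -m jog '0 0 0 0 0 0 0.4;0 0 0 0 0 0 0.4;0 0 0 0 0 0 0.4;0 0 0 0 0 0 0.4;0 0 0 0 0 0 0.4'; python3 - <<'E'
from h import *
f,W=wrist(); cv2.imwrite("pics/w7.png",f["image"][...,::-1])
near=(abs(W[...,0]-523)<150)&(abs(W[...,1]-288)<80)
P=W[near&(W[...,2]>12)&(W[...,2]<22)]; r=cv2.minAreaRect(P[:,:2].astype(np.float32)); print("wall",np.round(r[0],1),np.round(r[1],1),round(r[2],1),np.median(P[:,2]).round(1))
plan(525,287.4,32,170)
E
```

```text
t: 18.07
eef_pos: [524.6, 286.5, 125.1]
orientation: [[-0.985, 0.173, -0.002], [0.173, 0.985, 0.001], [0.003, 0.001, -1.0]]
force: [0.2, 0.3, -1.3]
finger_gap: 63.0
grasp_force: 44.8
wall [474.  295.9] [ 97.1 161.7] 79.8 16.2
shift [-0.05  0.08  9.3 ] turn [ 0.001 -0.003  0.001]
```

View pics/w7.png

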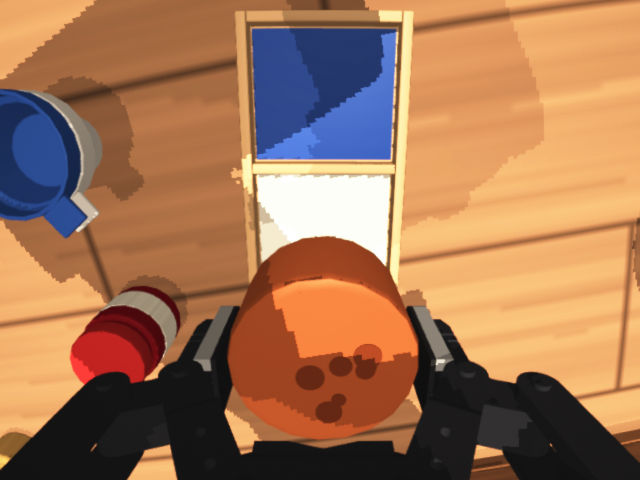

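Rust cheese held level above the white liner (325,210); blue liner at (325,95), cups and jam jar to the left.

```bash
python3 -m jog '0 0.05 4 0 0 0 0.4;0 0.05 7 0 0 0 0.4;0 0.05 8.5 0 0 0 0.4;0 0.05 9 0 0 0 0.4;0 0.05 9.3 0 0 0 0.4;0 0.05 9.3 0 0 0 0.4;0 0.05 9.3 0 0 0 0.4;0 0.05 9.3 0 0 0 0.4'
```

```text
t: 18.78
eef_pos: [525.1, 288.6, 33.3]
orientation: [[-0.985, 0.172, -0.0], [0.171, 0.985, 0.002], [0.001, 0.002, -1.0]]
force: [0.9, 0.1, -1.1]
finger_gap: 63.0
grasp_force: 44.9
```

```bash
python3 -m jog '0 0 0.15 0 0 0 0.4;0 0 0.25 0 0 0 0.4;0 0 0.25 0 0 0 0.4'; python3 -m jog '0 0 0 0 0 0 0.1;0 0 0 0 0 0 0.1;0 0 0 0 0 0 0.1;0 0 0 0 0 0 0.1;0 0 -2 0 0 0 0.1;0 0 -4 0 0 0 0;0 0 -8 0 0 0 0;0 0 -12 0 0 0 0;0 0 -16 0 0 0 0;0 0 -16 0 0 0 0;0 0 -16 0 0 0 0'|head -2;python3 - <<'E'
from h import *
f,W=wrist(); cv2.imwrite("pics/w8.png",f["image"][...,::-1])
for n,c,h in(("rust",(525,288),50),("jam",(562,152),60)):
    Q=W[(np.hypot(W[...,0]-c[0],W[...,1]-c[1])<42)&(abs(W[...,2]-h)<4)]
    (x,y),r=cv2.minEnclosingCircle(Q[:,:2].astype(np.float32)); print(n,np.round([x,y,r,np.median(Q[:,2])],1))
near=(abs(W[...,0]-523)<150)&(abs(W[...,1]-288)<80)
P=W[near&(W[...,2]>12)&(W[...,2]<22)]; r=cv2.minAreaRect(P[:,:2].astype(np.float32)); print("wall",np.round(r[0],1),np.round(r[1],1),round(r[2],1))
plan(562,152.4,190,170)
E
```

```text
t: 19.03
eef_pos: [524.8, 288.6, 30.8]
orientation: [[-0.985, 0.171, -0.001], [0.171, 0.985, 0.002], [0.001, 0.002, -1.0]]
force: [-1.9, -0.7, 8.5]
finger_gap: 62.9
grasp_force: 45.9
t: 19.95
eef_pos: [526.0, 288.7, 192.1]
rust [523.5 288.7  31.6  48.4]
jam [561.5 151.9  23.8  58.4]
wall [521.7 287.2] [ 96.7 258.2] 79.9
shift [ -5.99 -12.74  -0.03] turn [ 0.002 -0.002  0.002]
```

View pics/w8.png

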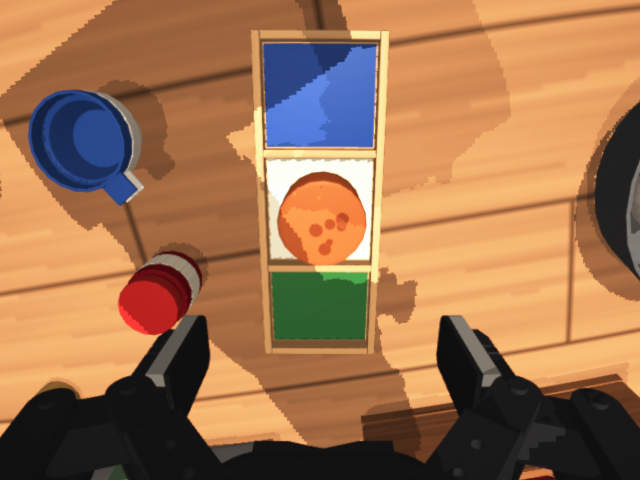

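Rust cheese stands on the white liner (322,218). Jam jar at (155,295), cups at (85,140) with the tab at (125,190). Jam jar next.

```bash
python3 -m jog '-6 -12.7 0 0 0 0 0;-6 -12.7 0 0 0 0 0;-6 -12.7 0 0 0 0 0;-6 -12.7 0 0 0 0 0;-6 -12.7 0 0 0 0 0;-6 -12.7 0 0 0 0 0;-6 -12.7 0 0 0 0 0;-6 -12.7 0 0 0 0 0' >/dev/null;python3 - <<'E'
from h import *
show();plan(561.8,152.2,27,170)
E
```

```text
t 20.67 pos [561.1 153.7 188.4] yaw 170.21 gap 85.6 grip 0.0 F [ 0.7  0.2 -0.6]
shift [-0.16 -0.15 16.14] turn [ 0.001 -0.004  0.004]
```

```bash
python3 -m jog '-0.1 -0.15 4 0 0 0 0;-0.1 -0.15 8 0 0 0 0;-0.1 -0.15 11 0 0 0 0;-0.1 -0.15 13 0 0 0 0;-0.1 -0.15 15 0 0 0 0;-0.1 -0.15 16.1 0 0 0 0;-0.1 -0.15 16.1 0 0 0 0;-0.1 -0.15 16.1 0 0 0 0;-0.1 -0.15 16.1 0 0 0 0' >/dev/null && python3 -m jog '0 0 0 0 0 0 0.6;0 0 0 0 0 0 0.6;0 0 0 0 0 0 0.6;0 0 0 0 0 0 0.6;0 0 0 0 0 0 0.6;0 0 0 0 0 0 0.6;0 0 0 0 0 0 0.6' 40; python3 - <<'E'
from h import *
plan(608.3,272.3,130,170)
E
```

```text
t: 22.0
eef_pos: [562.8, 151.4, 29.2]
orientation: [[-0.985, 0.171, -0.001], [0.171, 0.985, 0.002], [0.001, 0.001, -1.0]]
force: [-0.3, 0.6, 7.1]
finger_gap: 49.1
grasp_force: 40.7
shift [ -2.4   12.71 -10.07] turn [ 0.001 -0.001  0.002]
```

```bash
python3 -m jog '0 0 -2 0 0 0 0.6;0 0 -5 0 0 0 0.6;0 0 -8 0 0 0 0.6;-0.4 2 -10 0 0 0 0.6;-1 5 -10 0 0 0 0.6;-1.7 8.5 -10 0 0 0 0.6;-2.2 11.5 -10 0 0 0 0.6;-2.4 12.7 -10 0 0 0 0.6;-2.4 12.7 -10 0 0 0 0.6;-2.4 12.7 -10 0 0 0 0.6;-2.4 12.7 -10 0 0 0 0.6' ; python3 - <<'E'
from h import *
plan(608.3,272.3,35,170)
E
```

```text
t: 22.92
eef_pos: [607.4, 271.3, 128.0]
orientation: [[-0.985, 0.172, -0.003], [0.172, 0.985, 0.001], [0.003, 0.0, -1.0]]
force: [-1.0, 0.2, -1.9]
finger_gap: 49.1
grasp_force: 42.2
shift [-0.11  0.11  9.3 ] turn [ 0.    -0.003  0.002]
```

```bash
python3 -m jog '0 0.05 4 0 0 0 0.6;0 0.05 7 0 0 0 0.6;0 0.05 8.5 0 0 0 0.6;0 0.05 9 0 0 0 0.6;0 0.05 9.3 0 0 0 0.6;0 0.05 9.3 0 0 0 0.6;0 0.05 9.3 0 0 0 0.6;0 0.05 9.3 0 0 0 0.6'
```

```text
t: 23.58
eef_pos: [608.8, 272.9, 36.8]
orientation: [[-0.985, 0.172, -0.0], [0.172, 0.985, 0.002], [0.001, 0.002, -1.0]]
force: [0.4, 0.2, -1.7]
finger_gap: 48.9
grasp_force: 42.3
```

```bash
python3 -m jog '0 0 0.15 0 0 0 0.6;0 0 0.26 0 0 0 0.6;0 0 0.26 0 0 0 0.6'; python3 -m jog '0 0 0 0 0 0 0.22;0 0 0 0 0 0 0.22;0 0 0 0 0 0 0.22;0 0 0 0 0 0 0.22;0 0 -2 0 0 0 0.1;0 0 -4 0 0 0 0;0 0 -8 0 0 0 0;0 0 -12 0 0 0 0;0 0 -16 0 0 0 0;0 0 -16 0 0 0 0;0 0 -16 0 0 0 0'|head -2;python3 - <<'E'
from h import *
f,W=wrist(); cv2.imwrite("pics/w9.png",f["image"][...,::-1])
for n,c,h in(("jam",(608.5,272.6),65),("rust",(525,288),50)):
    Q=W[(np.hypot(W[...,0]-c[0],W[...,1]-c[1])<36)&(abs(W[...,2]-h)<4)]
    (x,y),r=cv2.minEnclosingCircle(Q[:,:2].astype(np.float32)); print(n,np.round([x,y,r,np.median(Q[:,2])],1))
plan(445,146,190,170)
E
```

```text
t: 23.83
eef_pos: [608.5, 273.0, 34.2]
orientation: [[-0.985, 0.171, -0.001], [0.171, 0.985, 0.002], [0.001, 0.002, -1.0]]
force: [-1.8, -0.9, 7.9]
finger_gap: 49.1
grasp_force: 43.2
t: 24.75
eef_pos: [609.7, 273.0, 195.4]
jam [607.3 272.7  23.   63.5]
rust [523.8 288.6  31.5  48.3]
shift [ 13.93 -15.28   0.31] turn [ 0.002 -0.002  0.002]
```

```bash
python3 -m jog '14 -15.3 0.3 0 0 0 0;14 -15.3 0.3 0 0 0 0;14 -15.3 0.3 0 0 0 0;14 -15.3 0.3 0 0 0 0;14 -15.3 0.3 0 0 0 0;14 -15.3 0.3 0 0 0 0;14 -15.3 0.3 0 0 0 0;14 -15.3 0.3 0 0 0 0;14 -15.3 0.3 0 0 0 0;14 -15.3 0.3 0 0 0 0' |head -2;python3 - <<'E'
from h import *
show();f,W=wrist(); cv2.imwrite("pics/w10.png",f["image"][...,::-1]);pickle.dump((f,W),open("w10.pkl","wb"))
hsv=cv2.cvtColor(f["image"],cv2.COLOR_RGB2HSV).astype(int)
m=(hsv[...,0]>100)&(hsv[...,0]<130)&(hsv[...,1]>100)
near=np.hypot(W[...,0]-445,W[...,1]-146)<60
B=W[m&near&(W[...,2]>52)]; print("rim z",np.percentile(B[:,2],[50,90,98]).round(1))
B=B[B[:,2]>np.percentile(B[:,2],90)-4]
c=np.array([443,146.])
from scipy.optimize import least_squares
for _ in range(6):
    d=B[:,:2]-c; r=np.hypot(*d.T); K=B[(r<36)&(r>26),:2]
    s=least_squares(lambda p:np.hypot(*(K-p).T)-31.7,c,loss="soft_l1"); c=s.x
far=B[np.hypot(*(B[:,:2]-c).T)>38]
print("blue centre",c.round(1),"res",np.abs(s.fun).mean().round(2),"tab deg",np.degrees(np.arctan2(*(far[:,:2].mean(0)-c)[::-1])).round(1),len(far))
w=(hsv[...,1]<70)&(hsv[...,2]>120)&near&(W[...,2]>36)&(W[...,2]<52)
P=W[w]; r=np.hypot(*(P[:,:2]-c).T);P=P[r>37]
print("white tab",len(P),P.mean(0).round(1),np.degrees(np.arctan2(*(P.mean(0)[:2]-c)[::-1])).round(1))
E
```

```text
t: 25.63
eef_pos: [444.7, 146.2, 189.4]
t 25.63 pos [444.7 146.2 189.4] yaw 170.16 gap 85.8 grip 0.0 F [ 0.4  0.4 -0.1]
rim z [58.1 59.1 59.6]
blue centre [437.6 141.2] res 0.88 tab deg 29.2 313
white tab 7 [468.7 166.5  43.7] 39.1
```

View pics/w10.png

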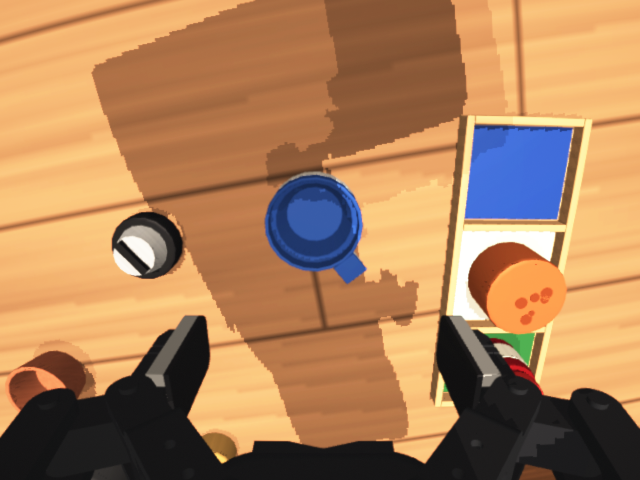

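The blue cup is centred at (315,222), its tab points to (350,268), and the knob at (147,245) is clear. I cross-check the cup centre against the fixed cameras before gripping.

```bash
cat >cup.py <<'E'
from h import *
from scipy.optimize import least_squares
def blue(f,W,c0,zmin,rr=31.7):
    hsv=cv2.cvtColor(f["image"],cv2.COLOR_RGB2HSV).astype(int)
    m=(hsv[...,0]>98)&(hsv[...,0]<130)&(hsv[...,1]>100)&(np.hypot(W[...,0]-c0[0],W[...,1]-c0[1])<60)&(W[...,2]>zmin)
    B=W[m]; c=np.array(c0,float)
    for _ in range(8):
        r=np.hypot(*(B[:,:2]-c).T); K=B[(r<37)&(r>26),:2]
        s=least_squares(lambda p:np.hypot(*(K-p).T)-rr,c,loss="soft_l1"); c=s.x
    F=B[np.hypot(*(B[:,:2]-c).T)>38]
    return c.round(1),len(K),np.abs(s.fun).mean().round(2),np.degrees(np.arctan2(*(F[:,:2].mean(0)-c)[::-1])).round(1) if len(F) else None,np.percentile(B[:,2],95).round(1)
E
python3 - <<'E'
from cup import *
for n in("top","side"):
    f=pickle.load(open(n+"0.pkl","rb")); print(n,blue(f,world(f),(438,142),57))
f,W=wrist(); print("w",blue(f,W,(438,142),56))
plan(437.6,141.2,100,180)
E
```

```text
top (array([440.7, 142.2]), 103, np.float64(1.08), np.float64(28.6), np.float64(61.8))
side (array([438., 142.]), 221, np.float64(1.18), np.float64(31.3), np.float64(61.5))
w (array([437.8, 141.3]), 1177, np.float64(1.01), np.float64(29.2), np.float64(59.5))
shift [ 0.57 -0.61  8.95] turn [ 0.001 -0.003 -0.172]
```

```bash
python3 -m jog '0.5 -0.6 4 0 0 -0.17 0;0.5 -0.6 8 0 0 -0.17 0;0.5 -0.6 9 0 0 -0.17 0;0.5 -0.6 9 0 0 -0.17 0;0.5 -0.6 9 0 0 -0.17 0;0.5 -0.6 9 0 0 -0.17 0;0.5 -0.6 9 0 0 -0.17 0' |head -3;python3 - <<'E'
from cup import *
show();f,W=wrist(); print("w",blue(f,W,(438,142),56));cv2.imwrite("pics/w11.png",f["image"][...,::-1])
plan(438.7,141.4,59.5,180)
E
```

```text
t: 26.32
eef_pos: [439.1, 141.1, 101.1]
orientation: [[-1.0, 0.002, -0.0], [0.002, 1.0, 0.002], [0.0, 0.002, -1.0]]
t 26.32 pos [439.1 141.1 101.1] yaw 179.87 gap 85.2 grip 0.0 F [0.3 0.2 0.1]
w (array([437.5, 141.2]), 2591, np.float64(0.99), np.float64(29.4), np.float64(59.3))
shift [0.03 0.02 4.16] turn [ 0.002 -0.    -0.002]
```

View pics/w11.png

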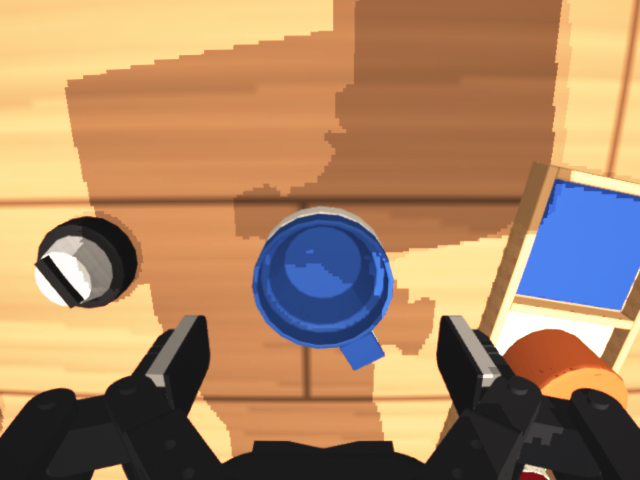

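The cup is centred between the fingers at (322,280), with the tab at (362,350) clear of both pads.

```bash
python3 -m jog '0 0 2 0 0 0 0.05;0 0 3.5 0 0 0 0.1;0 0 4 0 0 0 0.1;0 0 4.1 0 0 0 0.1;0 0 4.1 0 0 0 0.1;0 0 4.1 0 0 0 0.1;0 0 4.1 0 0 0 0.1'
```

```text
t: 26.95
eef_pos: [438.4, 141.0, 59.7]
orientation: [[-1.0, 0.002, -0.001], [0.002, 1.0, 0.002], [0.001, 0.002, -1.0]]
force: [-0.6, -0.6, 0.0]
finger_gap: 77.0
grasp_force: 0.0
```

```bash
python3 -m jog '0 0 0 0 0 0 0.18;0 0 0 0 0 0 0.22;0 0 0 0 0 0 0.26;0 0 0 0 0 0 0.35;0 0 0 0 0 0 0.35;0 0 0 0 0 0 0.35;0 0 0 0 0 0 0.35' 25 && python3 -m jog '0 0 -0.3 0 0 0 0.35;0 0 -0.6 0 0 0 0.35;0 0 -1 0 0 0 0.35;0 0 -1.5 0 0 0 0.35;0 0 -2 0 0 0 0.35;0 0 -3 0 0 0 0.35;0 0 -4 0 0 0 0.35;0 0 -5 0 0 0 0.35;0 0 -6 0 0 0 0.35;0 0 -7 0 0 0 0.35;0 0 -7 0 0 0 0.35;0 0 -7 0 0 0 0.35'; python3 - <<'E'
from h import *
from bench import grab_frame
f=grab_frame("side"); W=world(f); cv2.imwrite("pics/s12.png",cv2.resize(f["image"][140:340,220:450],None,fx=2.5,fy=2.5)[...,::-1])
E
```

```text
t: 27.53
eef_pos: [438.3, 141.0, 59.8]
orientation: [[-1.0, 0.002, -0.001], [0.002, 1.0, 0.002], [0.001, 0.002, -1.0]]
force: [-1.2, -0.9, 12.2]
finger_gap: 64.9
grasp_force: 24.6
t: 28.53
eef_pos: [438.3, 140.9, 129.3]
orientation: [[-1.0, 0.002, -0.001], [0.002, 1.0, 0.002], [0.001, 0.002, -1.0]]
force: [0.2, -0.3, -0.7]
finger_gap: 65.0
grasp_force: 27.9
```

View pics/s12.png

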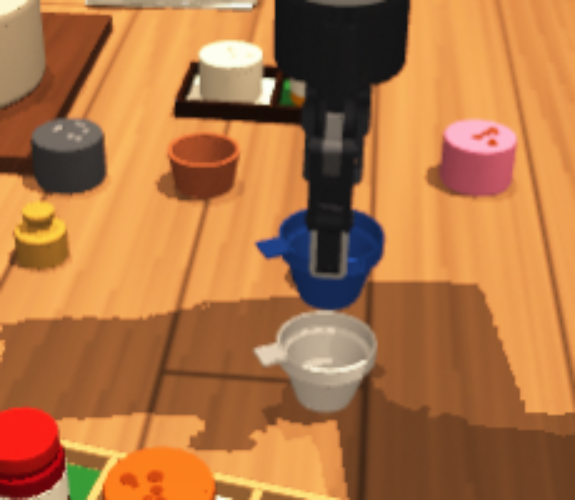

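The blue cup came out alone at (332,255), level; the white cup stays standing at (327,360). I carry it to the blue liner.

```bash
python3 -m jog '0 2 0 0 0 0 0.35;0 5 0 0 0 0 0.35;0 8 0 0 0 0 0.35;0 11 0 0 0 0 0.35;0 14 0 0 0 0 0.35;0 15.5 0 0 0 0 0.35;0 16.1 0 0 0 0 0.35;0 16.1 0 0 0 0 0.35;0 16.1 0 0 0 0 0.35;0 16.1 0 0 0 0 0.35'; python3 - <<'E'
from h import *
plan(438.6,301.9,54,180)
E
```

```text
t: 29.42
eef_pos: [438.0, 300.7, 128.7]
orientation: [[-1.0, 0.003, -0.003], [0.003, 1.0, 0.001], [0.003, 0.001, -1.0]]
force: [-0.1, -0.5, -1.0]
finger_gap: 64.9
grasp_force: 28.0
shift [-0.08  0.12  7.47] turn [ 0.001 -0.003 -0.003]
```

```bash
python3 -m jog '0 0.1 3 0 0 0 0.35;0 0.1 5.5 0 0 0 0.35;0 0.1 6.8 0 0 0 0.35;0 0.1 7.2 0 0 0 0.35;0 0.1 7.4 0 0 0 0.35;0 0.1 7.4 0 0 0 0.35;0 0.1 7.4 0 0 0 0.35;0 0.1 7.4 0 0 0 0.35'
```

```text
t: 30.08
eef_pos: [438.8, 303.1, 56.1]
orientation: [[-1.0, 0.002, -0.001], [0.002, 1.0, 0.002], [0.001, 0.002, -1.0]]
force: [-0.3, -0.5, -1.0]
finger_gap: 64.7
grasp_force: 28.1
```

```bash
python3 -m jog '0 0 0.2 0 0 0 0.35;0 0 0.35 0 0 0 0.35;0 0 0.45 0 0 0 0.35;0 0 0.5 0 0 0 0.35;0 0 0.5 0 0 0 0.35'
```

```text
t: 30.5
eef_pos: [438.2, 303.0, 50.9]
orientation: [[-1.0, 0.002, -0.002], [0.002, 1.0, 0.002], [0.002, 0.002, -1.0]]
force: [-1.7, -1.6, 10.6]
finger_gap: 64.9
grasp_force: 29.1
```

Contact with the floor. I release, rise and check everything.

```bash
python3 -m jog '0 0 0 0 0 0 0.15;0 0 0 0 0 0 0.1;0 0 0 0 0 0 0.08;0 0 0 0 0 0 0.08;0 0 -2 0 0 0 0;0 0 -4 0 0 0 0;0 0 -8 0 0 0 0;0 0 -12 0 0 0 0;0 0 -16 0 0 0 0;0 0 -16 0 0 0 0;0 0 -16 0 0 0 0'|head -2;python3 - <<'E'
from cup import *
from bench import grab_frame
f,W=wrist(); print("blue",blue(f,W,(438.5,302.5),46)); f1=f
S=grab_frame("side");T=grab_frame("top");Wt,Ws=world(T),world(S)
for n,W in(("T",Wt),("S",Ws)):
  for k,c,h in(("grey",(677,-130),45),("white",(556,-307),50),("honey",(471,-306),65),("rust",(525,288),50),("jam",(608,272),65),("lower",(440,142),46)):
    Q=W[(np.hypot(W[...,0]-c[0],W[...,1]-c[1])<(60 if k=="lower" else 37))&(abs(W[...,2]-h)<4)]
    if len(Q)<5: print(n,k,len(Q));continue
    (x,y),r=cv2.minEnclosingCircle(Q[:,:2].astype(np.float32)); print(n,k,np.round([x,y,r,np.median(Q[:,2])],1))
cv2.imwrite("pics/end.png",np.hstack([cv2.resize(f1["image"],(400,300)),cv2.resize(S["image"][100:420,60:480],(400,300))])[...,::-1])
E
```

```text
t: 31.42
eef_pos: [439.8, 303.4, 212.4]
blue (array([437.9, 303.1]), 1057, np.float64(1.01), np.float64(29.7), np.float64(50.5))
T grey [ 680.1 -130.6   31.7   44.4]
T white [ 557.7 -304.9   31.8   49.2]
T honey [ 472.8 -305.5   23.5   64.2]
T rust [526.4 288.7  32.4  49.3]
T jam [609.2 273.   23.3  64.5]
T lower [446.8 146.1  40.3  45.3]
S grey [ 678.7 -128.2   33.1   44.2]
S white [ 556.3 -303.6   33.    49. ]
S honey 0
S rust [523.8 289.8  32.6  49.8]
S jam [607.8 274.6  24.1  65. ]
S lower [444.8 144.   40.5  45.7]
```

View pics/end.png

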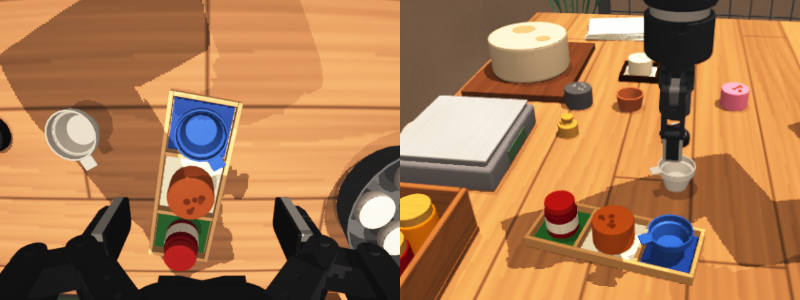

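Blue cup (200,130), rust cheese (190,190) and jam jar (180,245) stand upright on their liners. The white cup at (72,133) and the grey cheese have not moved, and the gripper is clear.

```bash
python3 -c "
from bench import env
print(env.hand_in())"
```

```text
the job is handed in; nothing more can be done
None
```

Both trays are made up in the order asked and handed in at about 31 s: all five items measured upright and flat on their correct liners, and the white cup and grey cheese were left where they were.

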